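# Lock the T-stud in the pouring jig

### The job

Fit the hold-down stud with the red knob to the candle-pouring jig: lower its T-shaped foot through the wide window in the jig's slot (the end with the green stripes), slide the stud along the slot to the other end, marked yellow, and turn it a quarter turn there so that it is locked with its foot across the slot. Let go of it, and leave the stud with the blue knob standing where it is.

Things in the scene. Friction and masses are not known exactly. Their poses are not given: they have to be found in the camera images.
- red_stud: Stud with a RED bar knob, upright, 72 mm tall, 0.22 kg. Origin: centre of the foot's underside; z up, x along the foot. Heights above it: foot 54 (x) x 26 (y) mm, 0-10; round shank of 10 mm diameter, 10-24; round collar of 60 mm diameter, 24-30; knob, a bar 50 (x) x 20 (y) mm parallel to the foot, 36-72: grip it across its 20 mm, fingertips above the collar. Half a turn about z changes nothing.
- blue_stud: The same stud with a BLUE knob, belonging to another jig: a bystander to leave standing. Origin and axes as for the red stud. The two may stand in either place.
- jig: Fixed aluminium rail, 250 (x) x 100 (y) x 30 mm high, T-slot along its middle. Origin: centre of its underside; z up, x along the slot. WINDOW between green stripes at the -x end: hole 70 x 42 mm, centre x = -76 mm; takes the foot lying along the slot; slot floor at z = 3 mm. The stud's collar then rests on the jig's top, its origin at z = 6 mm, and it slides to +x to the station.
- station (a point): Middle of the yellow-striped station at the jig's +x end (jig x = 75, y = 0, z = 30 mm: jig's top); axes as the jig's. From window to station the mouth is 24 mm wide (funnelled entry), lips 8 mm thick, the stud can rise 6 mm; below, the channel is 42 mm wide, so keep the foot along it. At the station the hollow is 80 x 80 mm: here the foot turns across the slot, either way round.
Not all that is in view belongs to the job. What is shaped like the red_stud but pink, purple or turquoise is not meant.

How it is judged:
By the outcome, as a careful person would: the job done as asked, in the order asked, and still so for the second after the job is handed in, with the robot touching nothing.
It also fails if it takes over 48 s, if anything falls off the work surface, if the arm or the gripper's body presses on something with over 40 N, if the wrist force passes 120 N, or if a joint passes its speed limit or range.

### The arm

A 7-joint arm with a two-finger parallel gripper is mounted at the origin on a cart in front of the work surface, level with it; the furniture and walls round the work are solid. World frame = base frame: x ahead of the robot, y to its left, z up, the work surface at z = 0. Lengths are in m, angles in degrees, forces in N, time in s.
With the tool pointing down it reaches from about 0.425 to 1.025 m from the base axis. Payload 9.4 kg.
Tool frame: the origin (TCP) lies at the very end of the fingers, on their centre line; the grasp point (between the pads) lies r.grasp_offset behind it (r.grasp_offset is the distance from the TCP to the grasp point, in m); z points along the fingers, y is the line along which they close (so a half turn about z gives the same grasp; the last joint's range is limited). The gripper opens to 85 mm and grips with 20 to 120 N. Pads are 22 mm wide; open, the fingers measure 114 mm over their backs; the gripper's body (76 mm by 85 mm) begins 54 mm behind the grasp point. The pads swing forward as they close: fully open they stand 13 mm farther back than shut.
Start: joints at [-71.03, 34.337, -0.143, 91.639, 0.103, 54.024, -4.572], TCP at [0.288, 0.666, 0.231] pointing down, gripper open.
Joint ranges: [-147.43, 147.43], [-19.82, 112.94], [-74.19, 73.91], [6.32, 146.72], [-59.91, 239.91], [6.04, 106.73], [-150.56, 150.56]. Speed limits (degrees/s): [127.2, 127.2, 172.46, 172.46, 180, 180, 180].

### API

Orientations are given as [roll, pitch, yaw] about the fixed x, y, z axes, in that order (R = Rz(yaw) Ry(pitch) Rx(roll)).
In Python, from workcell import r gives the robot as it stands.
- The arm moves only by the tool drive_tool, never from a script. Its argument "plan" is a list of rows, each a list of 7 numbers: the finger opening in cm, from 0 to 8.54, then the shift along the tool's x, y, z in cm, then the turn, a rotation vector about the tool's x, y, z in rad. A call has 1 to 8 rows; each row is the pose to reach, as a shift and turn from the pose commanded when the call began, along the tool's axes at that moment; what a row does not reach only later rows make up. A row lasts 1/10 s, in which the tool goes at most 50 mm and 8.59 degrees, less where a joint would pass 70% of its speed; a pose out of reach is approached as far as the arm can. A call with a gripper value outside its range is refused whole. The fingers move at their own pace and stop on an object; the grip force is fixed at half the most. Time passes only in rows, so rows that repeat a pose let the fingers close. It gives the time, the measured TCP pose, the force, the opening and the grip force at its end, in the units of the state.
- r.observe(): the state, without advancing time (a new reading comes with each control period).
- r.camera(name): name is "scene" or "top" or "wrist"; returns (picture, depth): 420x560x3 uint8, red, green, blue; 420x560 float32, m along the optical axis (not along the pixel's ray), 0 where there is no reading.
- r.calibration(name): a dict with "K" (3x3 intrinsics, pixels), "dist" ([k1, k2, p1, p2, k3] as OpenCV has them; the pictures are not rectified), "world_to_cam" (4x4, takes a point from world to camera coordinates). Camera axes: x right, y up, looking along -z (the intrinsics and any distortion apply to the point x, -y, -z); pixel columns grow to the right and rows downward; lengths in m; the calibration is good to about 2 mm. A picture is of the moment at which its call begins: read the wrist's pose just before it. calibration takes no time and is no camera call; for the wrist camera it gives the pose at the moment of the call.
- r.sign_off(): hands the job in; it is judged then, once.
The state is a dict: "time_s": time; "joint_positions": joint angles; "joint_vel": joint speeds; "effort": joint torques, N m; "tcp_pos": TCP position; "ee_rot": TCP orientation; "force": force on the tool from outside, world axes, zero at the start; "ft_torque": the same for the moment, N m; "finger_gap": finger opening in m; "grip_force": force on a finger pad.
Only numpy, scipy, OpenCV 4.12 (cv2) and the standard library are available. Lean on these libraries where they do the work, as an engineer would, in place of code of your own. Each camera call takes 0.05 s, during which the arm holds its last target. There are 200 camera calls.

## Working session

There is one attempt and no reset: what is moved stays moved. The work goes in short steps, Python scripts to look and compute and a tool call to move; the robot and the scene stay as the last step left them, time stands still between calls to the robot, and variables do not carry over. Pictures are saved under pics/ and viewed, at most 10 in all, crops included, and the job is handed in when it is done.

Besides the shell and the picture viewer there is one more tool, called as a command line: name --pt "numbers of a row" for each row, then --argument value for the rest. drive_tool: Moves the arm, as the interface text tells. Its arguments: {"type":"object","properties":{"plan":{"type":"array","items":{"type":"array","items":{"type":"number"}}}},"required":["plan"]}

```bash
ls; mkdir -p pics; python3 - <<'E'
from workcell import r
import cv2,numpy as np
s=r.observe();print(s,r.grasp_offset)
for n in("scene","top"):
    p,d=r.camera(n);cv2.imwrite(f"pics/{n}0.png",p[:,:,::-1]);np.savez(f"{n}0.npz",p=p,d=d);c=r.calibration(n);print(n,c["K"].tolist(),c["dist"],np.round(c["world_to_cam"],3).tolist())
E
```

```text
pics
{'time_s': 0.0, 'joint_positions': array([-71.03057467,  34.38441998,  -0.14523603,  91.6817524 ,
         0.10150002,  54.02468936,  -4.57510113]), 'joint_vel': array([-0.01039255, -0.06117087,  0.04909205, -0.0350058 , -0.03528735,
       -0.02422382,  0.02178644]), 'effort': array([-4.76220721e-04, -7.76467896e+01,  1.56500615e+00, -2.57997000e+01,
        1.23688192e-02,  9.11537645e-03,  2.89424838e-05]), 'tcp_pos': array([0.28733575, 0.66510052, 0.23041318]), 'ee_rot': array([-1.79909558e+02,  7.26280367e-03,  1.56635093e+02]), 'force': array([-0.04287098,  0.57672638, -0.4743269 ]), 'ft_torque': array([ 0.00430949,  0.00779753, -0.01402129]), 'grip_force': 0.0, 'finger_gap': 0.08492127417511168} 0.0187
scene [[398.8012942005506, 0.0, 285.4535873626379], [0.0, 398.8012942005506, 211.35578945224827], [0.0, 0.0, 1.0]] [-0.06659695  0.          0.          0.          0.        ] [[0.807, -0.59, 0.004, -0.453], [0.422, 0.581, 0.696, -0.146], [-0.413, -0.56, 0.718, -1.049], [0.0, 0.0, 0.0, 1.0]]
top [[476.6959856335112, 0.0, 276.2796646792988], [0.0, 476.6959856335112, 211.21279728483927], [0.0, 0.0, 1.0]] [-0.11157743  0.          0.          0.          0.        ] [[-0.01, -1.0, 0.004, -0.186], [0.984, -0.009, 0.18, -0.448], [-0.18, 0.005, 0.984, -1.19], [0.0, 0.0, 0.0, 1.0]]
```

View pics/scene0.png

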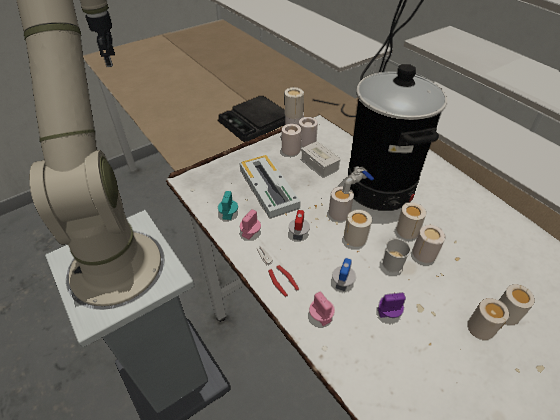

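View pics/top0.png

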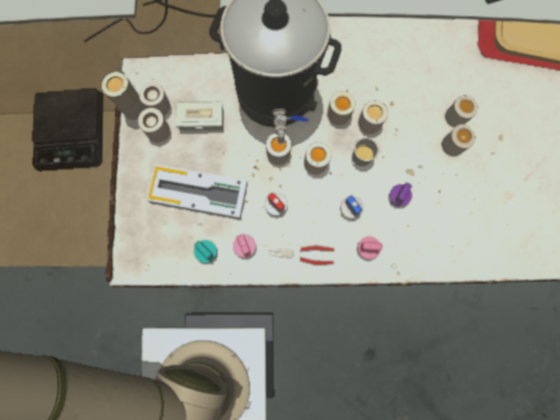

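Top view candidates for the stud: red at (276,203), pinks at (245,245) and (370,247), blue at (351,207), purple at (401,194) and turquoise at (206,251). Only (276,203) is saturated red with a grey collar. The jig is at (198,192), with its yellow end on the left (+y) and its green window on the right.

```bash
cat > h.py <<'E'
import numpy as np,cv2
def cloud(d,c):
    """world points (HxWx3) of a depth picture"""
    h,w=d.shape;u,v=np.meshgrid(np.arange(w),np.arange(h))
    n=cv2.undistortPoints(np.stack([u,v],-1).reshape(-1,1,2).astype(float),c["K"],np.array(c["dist"])).reshape(h,w,2)
    P=np.stack([n[...,0]*d,-n[...,1]*d,-d,np.ones_like(d)],-1)
    return (P@np.linalg.inv(c["world_to_cam"]).T)[...,:3]
def rect(xy):
    (cx,cy),_,_=q=cv2.minAreaRect((xy*1000).astype(np.float32))
    b=cv2.boxPoints(q);e=[b[1]-b[0],b[2]-b[1]];e.sort(key=np.linalg.norm)
    return np.round([cx,cy,np.linalg.norm(e[1]),np.linalg.norm(e[0]),np.degrees(np.arctan2(e[1][1],e[1][0]))],1)
E
python3 - <<'E'
from workcell import r
from h import *
for n in("top","scene"):
    f=np.load(f"{n}0.npz");p,d=f["p"],f["d"];X=cloud(d,r.calibration(n));z=X[...,2]
    hsv=cv2.cvtColor(p,cv2.COLOR_RGB2HSV);H,S,V=[hsv[...,i].astype(int) for i in range(3)]
    for nm,m in(("red",((H<6)|(H>174))&(S>170)),("blue",(H>100)&(H<125)&(S>150))):
        m=m&(d>0)&(z>.06)&(z<.085)&(X[...,0]<.62)
        k,l,st,ce=cv2.connectedComponentsWithStats(m.astype(np.uint8))
        for i in range(1,k):
            if st[i,4]>15: q=l==i;print(n,nm,ce[i].round(),st[i,4],rect(X[q][:,:2]),np.median(z[q]).round(4),X[q].mean(0).round(4))
    print("table z",np.median(z[(abs(z)<.02)]))
    reg=(z>.024)&(z<.036)&(X[...,1]>-.2)&(X[...,1]<.35)&(X[...,0]>.3)&(X[...,0]<.65)
    k,l,st,ce=cv2.connectedComponentsWithStats(reg.astype(np.uint8))
    i=1+st[1:,4].argmax();q=l==i;print(n,"jig",ce[i],st[i,4],rect(X[q][:,:2]),np.median(z[q]))
    for nm,m in(("yel",(H>20)&(H<32)&(S>150)),("grn",(H>45)&(H<90)&(S>70))):
        m=m&cv2.dilate(q.astype(np.uint8),np.ones((5,5))).astype(bool);print(nm,m.sum(),X[m].mean(0).round(3))
p=np.load("top0.npz")["p"][130:270,140:400,::-1]
cv2.imwrite("pics/crop.png",cv2.resize(p,None,fx=3,fy=3,interpolation=cv2.INTER_CUBIC))
E
```

```text
top red [272. 197.] 16 [ 478.  -178.3   11.     7.6  -44.2] 0.072 [ 0.4779 -0.1788  0.0721]
top red [280. 205.] 17 [ 456.1 -198.5    9.7    9.2   50.3] 0.0716 [ 0.4565 -0.1985  0.0718]
top blue [350. 199.] 20 [ 469.3 -378.5   11.2   10.9  -57.8] 0.073 [ 0.4692 -0.3784  0.0731]
top blue [357. 209.] 23 [ 444.3 -394.6   12.7   11.8  -58.5] 0.0723 [ 0.4446 -0.3946  0.0726]
table z 0.0014381058768107025
top jig [194.79484219 190.11239415] 2598 [506.4  19.1 251.  102.   78.9] 0.030651428882442766
yel 156 [0.525 0.107 0.031]
grn 0 [nan nan nan]
scene red [299. 218.] 84 [ 465.3 -194.    48.3   18.6   44.7] 0.07 [ 0.4618 -0.1976  0.0691]
scene blue [345. 268.] 104 [ 455.2 -390.8   48.9   19.    34.8] 0.0702 [ 0.4511 -0.3948  0.0694]
table z -1.8863174784167214e-05
scene jig [268.3355605  182.00668151] 1347 [505.2  17.2 255.3 102.2  79.5] 0.028715990023002513
yel 76 [0.521 0.101 0.029]
grn 43 [ 0.478 -0.075  0.049]<stdin>:16: RuntimeWarning: Mean of empty slice.
  ret = um.true_divide(
```

View pics/crop.png

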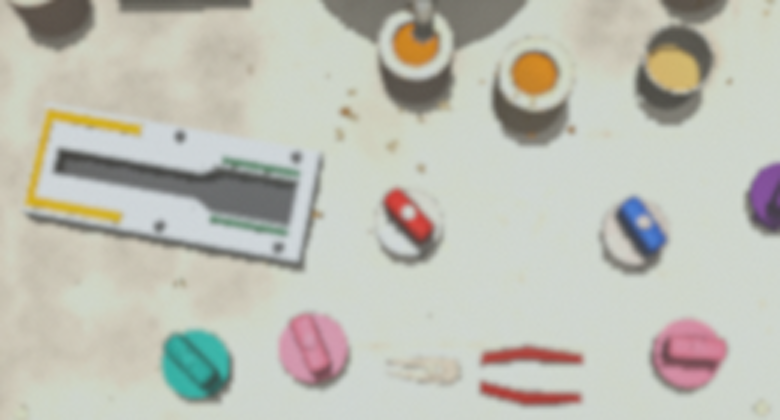

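The crop confirms the red stud: knob centre at about (408,216) in the crop, between the same-shaped pink and turquoise decoys. I estimate its pose as (0.467,-0.189) with the bar at about 43°. The jig is at (0.506,0.018) with yaw about 79°, and its size of 251x102 mm matches the given one.

```bash
cat >> h.py <<'E'
from scipy.spatial.transform import Rotation as Ro
def go(r,x,y,z,yaw,start=None):
    """shift (cm) and turn (rad) in tool axes from here to a downward pose; start=(pos,rpy)"""
    s=r.observe();p,e=start or (s["tcp_pos"],s["ee_rot"])
    R=Ro.from_euler("xyz",e,degrees=True);T=Ro.from_euler("xyz",[180,0,yaw],degrees=True)
    print(np.round(R.inv().apply(np.array([x,y,z])-p)*100,2),np.round((R.inv()*T).as_rotvec(),3))
E
python3 - <<'E'
from workcell import r
from h import *
go(r,.45,.30,.24,100);go(r,.465,-.06,.24,60,([.45,.30,.24],[180,0,100]));go(r,.46,-.19,.22,43,([.465,-.06,.24],[180,0,60]))
E
```

```text
[-29.41 -27.08  -0.91] [-0.001  0.001  0.989]
[-35.71  -4.77  -0.  ] [ 0.    -0.     0.698]
[-11.51   6.07   2.  ] [ 0.    -0.     0.297]
```

drive_tool --pt "8.5 -29.4 -27.1 -1 0 0 0.99" --pt "8.5 -29.4 -27.1 -1 0 0 0.99" --pt "8.5 -29.4 -27.1 -1 0 0 0.99" --pt "8.5 -29.4 -27.1 -1 0 0 0.99" --pt "8.5 -29.4 -27.1 -1 0 0 0.99" --pt "8.5 -29.4 -27.1 -1 0 0 0.99" --pt "8.5 -29.4 -27.1 -1 0 0 0.99" --pt "8.5 -29.4 -27.1 -1 0 0 0.99"

```text
time_s: 0.9
tcp_pos: [0.4502, 0.2984, 0.2412]
ee_rot: [-180.0, 0.0, 99.8]
force: [1.8, 0.7, -0.7]
finger_gap: 0.0851
grip_force: 0.0
```

drive_tool --pt "8.5 -35.7 -4.8 0 0 0 0.7" --pt "8.5 -35.7 -4.8 0 0 0 0.7" --pt "8.5 -35.7 -4.8 0 0 0 0.7" --pt "8.5 -35.7 -4.8 0 0 0 0.7" --pt "8.5 -35.7 -4.8 0 0 0 0.7" --pt "8.5 -35.7 -4.8 0 0 0 0.7" --pt "8.5 -35.7 -4.8 0 0 0 0.7" --pt "8.5 -35.7 -4.8 0 0 0 0.7"

```text
time_s: 1.7
tcp_pos: [0.4636, -0.0652, 0.2417]
ee_rot: [179.9, 0.0, 59.4]
force: [0.5, 0.2, -0.4]
finger_gap: 0.085
grip_force: 0.0
```

```bash
python3 - <<'E'
from workcell import r
from h import *
print(r.observe()["joint_positions"].round(1));go(r,.46,-.17,.22,43)
E
```

```text
[-22.8  17.6  31.  125.  -13.8  40.5 -13.1]
[-9.21  5.02  2.19] [0.002 0.001 0.286]
```

drive_tool --pt "8.5 -9.2 5 2.2 0 0 0.29" --pt "8.5 -9.2 5 2.2 0 0 0.29" --pt "8.5 -9.2 5 2.2 0 0 0.29" --pt "8.5 -9.2 5 2.2 0 0 0.29" --pt "8.5 -9.2 5 2.2 0 0 0.29"

```text
time_s: 2.2
tcp_pos: [0.4611, -0.1632, 0.2191]
ee_rot: [-179.9, -0.0, 43.3]
force: [-0.1, 1.1, 0.2]
finger_gap: 0.0847
grip_force: 0.0
```

```bash
cat >m.py <<'E'
from workcell import r
from h import *
import sys
def wrist(tag):
    c=r.calibration("wrist");p,d=r.camera("wrist");X=cloud(d,c);z=X[...,2]
    cv2.imwrite(f"pics/{tag}.png",p[:,:,::-1])
    hsv=cv2.cvtColor(p,cv2.COLOR_RGB2HSV);H,S=hsv[...,0].astype(int),hsv[...,1].astype(int)
    m=((H<6)|(H>174))&(S>150)&(d>0)&(z>.05)
    if m.sum()>50:
        zt=np.percentile(z[m],90);q=m&(abs(z-zt)<.004);print("red",m.sum(),rect(X[q][:,:2]),zt,"cols/rows",np.argwhere(q).mean(0).round())
    q=(abs(z-.030)<.004)&(X[...,1]>-.14);k,l,st,ce=cv2.connectedComponentsWithStats(q.astype(np.uint8))
    if k>1:
        q=l==1+st[1:,4].argmax();print("jig",q.sum(),rect(X[q][:,:2]),np.median(z[q]))
    print("table",np.median(z[(abs(z)<.012)&(d>0)]))
    return p,d,X
E
python3 - <<'E'
from m import *
wrist("w1");print(r.observe()["tcp_pos"],r.observe()["ee_rot"])
E
```

```text
red 749 [ 468.7 -191.5   47.3   18.    43.4] 0.07299255434209195 cols/rows [208. 308.]
jig 11438 [502.6  -5.5 205.  100.8  79.2] 0.029679170641001285
table 0.0005254825756096093
[ 0.4613124  -0.16283848  0.21924741] [-1.79957204e+02 -2.14959286e-02  4.33425204e+01]
```

View pics/w1.png

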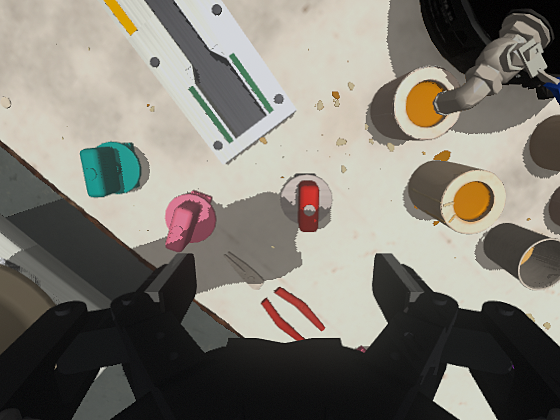

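The wrist view shows the red stud at (308,208), clear of the pink one at (190,220) and of the candles. The grasp target is (0.4687,-0.1915) with the bar at 43.4°.

```bash
python3 - <<'E'
from m import *
go(r,.4687,-.1915,.10,43.4);go(r,.4687,-.1915,.037,43.4)
E
```

```text
[-1.43  2.6  11.92] [-0.001 -0.    -0.001]
[-1.44  2.61 18.22] [-0.001 -0.    -0.001]
```

drive_tool --pt "8.5 -1.4 2.6 5 0 0 0" --pt "8.5 -1.4 2.6 9 0 0 0" --pt "8.5 -1.4 2.6 12 0 0 0" --pt "8.5 -1.4 2.6 14 0 0 0" --pt "8.5 -1.4 2.6 16 0 0 0" --pt "8.5 -1.4 2.6 17.5 0 0 0" --pt "8.5 -1.4 2.6 18.2 0 0 0" --pt "8.5 -1.4 2.6 18.2 0 0 0"

```text
time_s: 3.05
tcp_pos: [0.4688, -0.1917, 0.0369]
ee_rot: [-179.9, -0.0, 43.3]
force: [1.2, -0.0, 0.1]
finger_gap: 0.0852
grip_force: 0.0
```

drive_tool --pt "1.2 0 0 0 0 0 0" --pt "1.2 0 0 0 0 0 0" --pt "1.2 0 0 0 0 0 0" --pt "1.2 0 0 0 0 0 0" --pt "1.2 0 0 0 0 0 0" --pt "1.2 0 0 0 0 0 0" --pt "1.2 0 0 0 0 0 0"

```text
time_s: 3.75
tcp_pos: [0.4688, -0.1929, 0.0376]
ee_rot: [180.0, -0.0, 43.2]
force: [-0.6, 0.5, 5.3]
finger_gap: 0.0192
grip_force: 63.2
```

drive_tool --pt "1.2 0 0 -3 0 0 0" --pt "1.2 0 0 -6 0 0 0" --pt "1.2 0 0 -9 0 0 0" --pt "1.2 0 0 -9 0 0 0"

```text
time_s: 4.15
tcp_pos: [0.4699, -0.1936, 0.13]
ee_rot: [179.8, -0.1, 43.2]
force: [0.2, -0.4, -2.5]
finger_gap: 0.0195
grip_force: 62.5
```

```bash
python3 - <<'E'
from m import *
s=r.observe();print(s["tcp_pos"],s["ee_rot"],s["force"],s["finger_gap"])
p,d,X=wrist("w2")
go(r,.4923,-.0566,.125,79.1)
E
```

```text
[ 0.46986687 -0.19359209  0.13001681] [ 1.79775261e+02 -1.25821511e-01  4.31847024e+01] [ 0.20614392 -0.36493993 -2.47315551] 0.019482245572281533
red 4776 [ 471.3 -193.    49.2   19.2   43.7] 0.16471683501145695 cols/rows [284. 283.]
jig 13398 [497.2 -32.4 150.4 100.9  79.1] 0.029667656429714154
table 0.0005024680945842075
[11.01 -8.38  0.35] [ 0.003 -0.001 -0.626]
```

View pics/w2.png

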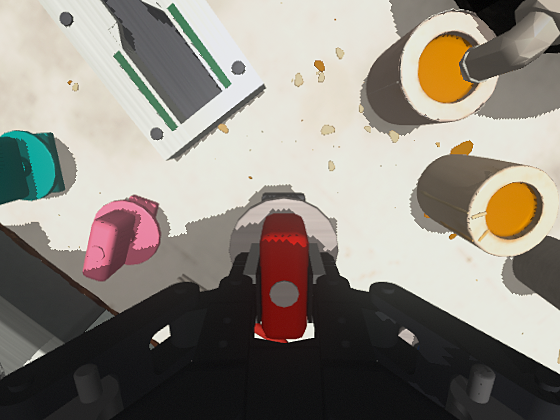

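The wrist view shows the red stud held by its knob (284,283), with the window's green stripes at about (170,70). In the hand it sits about 1.5 mm along tool x. Next I move over the window, starting with the turn and shift at height.

```bash
python3 - <<'E'
from m import *
go(r,.4919,-.0589,.125,78.8)
E
```

```text
[10.82 -8.24  0.35] [ 0.003 -0.001 -0.621]
```

drive_tool --pt "1.2 10.8 -8.2 0.4 0 0 -0.62" --pt "1.2 10.8 -8.2 0.4 0 0 -0.62" --pt "1.2 10.8 -8.2 0.4 0 0 -0.62" --pt "1.2 10.8 -8.2 0.4 0 0 -0.62" --pt "1.2 10.8 -8.2 0.4 0 0 -0.62" --pt "1.2 10.8 -8.2 0.4 0 0 -0.62" --pt "1.2 10.8 -8.2 0.4 0 0 -0.62"

```text
time_s: 4.9
tcp_pos: [0.4908, -0.0604, 0.1229]
ee_rot: [-180.0, 0.0, 78.4]
force: [1.0, 0.1, -1.7]
finger_gap: 0.0191
grip_force: 62.2
```

```bash
python3 - <<'E'
from m import *
s=r.observe();print(s["tcp_pos"],s["ee_rot"],s["force"],s["finger_gap"])
p,d,X=wrist("w3")
m=(X[...,2]>.0)&(X[...,2]<.012)&(X[...,0]>.46)&(X[...,0]<.55)&(X[...,1]>-.09)&(X[...,1]<.16)
print("slot floor",rect(X[m][:,:2]),np.median(X[m][:,2]))
go(r,.4919,-.0589,.044,78.8)
E
```

```text
[ 0.49083474 -0.06039473  0.1228688 ] [-1.79959674e+02  2.74839581e-02  7.84087048e+01] [ 1.03613259  0.14634058 -1.72814647] 0.019148735709478417
red 4911 [491.4 -59.2  48.9  19.2  78.9] 0.15759303451490492 cols/rows [283. 283.]
jig 10602 [532.8 -13.9 199.2  38.5  79.1] 0.02979850705835911
table 0.0005132705190704079
slot floor [504.1  11.9 210.6  77.3 -84.7] 0.002681001556332163
[0.16 0.07 7.9 ] [-0.     0.    -0.006]
```

View pics/w3.png

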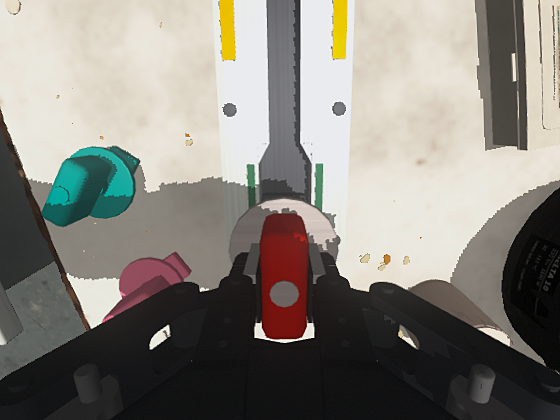

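The stud is over the window and aligned with the slot: knob at (284,290), slot running straight up at column 285. Lowering it now.

drive_tool --pt "1.2 0.2 0.1 2.5 0 0 0" --pt "1.2 0.2 0.1 4 0 0 0" --pt "1.2 0.2 0.1 5 0 0 0" --pt "1.2 0.2 0.1 6 0 0 0" --pt "1.2 0.2 0.1 6.8 0 0 0" --pt "1.2 0.2 0.1 7.4 0 0 0" --pt "1.2 0.2 0.1 7.7 0 0 0" --pt "1.2 0.2 0.1 7.7 0 0 0"

```text
time_s: 5.75
tcp_pos: [0.4926, -0.0576, 0.0461]
ee_rot: [-180.0, 0.0, 78.7]
force: [-0.4, 0.2, -1.5]
finger_gap: 0.0191
grip_force: 62.3
```

```bash
python3 - <<'E'
from m import *
p,d,X=wrist("w4");s=r.observe();print(s["tcp_pos"],s["ee_rot"],s["force"])
go(r,.5207-.0002,.0908-.0015,.0455,78.9)
E
```

```text
red 4908 [493.  -56.5  48.9  19.2  79. ] 0.08080840813967714 cols/rows [284. 283.]
jig 17850 [532.2 -16.3 154.1  38.7  78.9] 0.02978677653057593
table 0.0005125185782647035
[ 0.49270756 -0.05752428  0.04635642] [ 1.79995082e+02 -1.22942983e-03  7.87080023e+01] [-0.47777909 -0.15911468 -1.78147709]
[14.94 -0.15  0.09] [ 0.    -0.    -0.003]
```

The foot is in the window, with the collar about 3 mm above the jig's top and no contact force. Sliding 14.9 cm along tool x.

drive_tool --pt "1.2 1 0 0.1 0 0 0" --pt "1.2 3 -0.1 0.1 0 0 0" --pt "1.2 5 -0.1 0.1 0 0 0" --pt "1.2 7 -0.1 0.1 0 0 0" --pt "1.2 8 -0.1 0.1 0 0 0" --pt "1.2 8 -0.1 0.1 0 0 0"

```text
time_s: 6.4
tcp_pos: [0.5077, 0.0232, 0.0454]
ee_rot: [180.0, -0.0, 78.9]
force: [0.3, 0.4, -1.4]
finger_gap: 0.0195
grip_force: 62.3
```

```bash
python3 - <<'E'
from m import *
p,d,X=wrist("w5");s=r.observe();print(s["tcp_pos"],s["ee_rot"],s["force"],s["joint_positions"].round())
go(r,.5207-.0002,.0908-.0015,.0455,78.9)
E
```

```text
red 4876 [508.1  23.8  49.6  19.3  79.4] 0.08008523365852285 cols/rows [284. 284.]
jig 37124 [516.8  67.4 148.4 100.9  79.1] 0.029861850960295658
table 0.0004994561960483812
[0.50741059 0.02175946 0.04542524] [1.79976470e+02 2.24290277e-03 7.88078793e+01] [ 0.16164018 -1.07327082 -1.65950937] [-17.  38.  12. 128. -27.  16.   7.]
[ 6.88 -0.03 -0.01] [ 0.     0.    -0.002]
```

drive_tool --pt "1.2 1.5 0 0 0 0 0" --pt "1.2 3 0 0 0 0 0" --pt "1.2 4.5 0 0 0 0 0" --pt "1.2 6 0 0 0 0 0" --pt "1.2 6.9 0 0 0 0 0" --pt "1.2 6.9 0 0 0 0 0" --pt "1.2 6.9 0 0 0 0 0"

```text
time_s: 7.15
tcp_pos: [0.5206, 0.0878, 0.0453]
ee_rot: [180.0, 0.0, 78.7]
force: [0.2, 0.0, -1.5]
finger_gap: 0.0193
grip_force: 62.3
```

```bash
python3 - <<'E'
from m import *
p,d,X=wrist("w6");s=r.observe();print(s["tcp_pos"],s["ee_rot"],s["force"],s["joint_positions"].round())
q=(abs(X[...,2]-.03)<.004)
J=np.array([[.189,.982],[-.982,.189]]);k=X[q][:,:2]@J.T;print("jig end along axis",np.percentile(k[(k[:,0]<.3)&(abs(k[:,1]+.482+.0)<.1)][:,0],99.7),"mid",np.percentile(k[:,1],[.5,99.5]))
print(J@[.5213,.0912],J@s["tcp_pos"][:2])
E
```

```text
red 4878 [521.1  88.9  48.6  19.2  79. ] 0.08001011100885827 cols/rows [284. 283.]
jig 15387 [523.3  99.8 100.8  82.  -10.9] 0.029980650841403306
table 0.0004388673951591926
[0.52063528 0.08761205 0.04534791] [1.79997040e+02 3.80908741e-02 7.86481810e+01] [-0.36467073  0.39743768 -2.54250859] [-25.  39.  14. 126. -29.  18.   2.]
jig end along axis 0.23778096746800323 mid [-0.67596402 -0.44526463]
[ 0.1880841 -0.4946798] [ 0.1844351  -0.49470517]
```

The stud is 2 mm short of the station. I nudge it there and begin the quarter turn.

drive_tool --pt "1.2 0.2 0 0 0 0 0" --pt "1.2 0.2 0 0 0 0 -0.13" --pt "1.2 0.2 0 0 0 0 -0.26" --pt "1.2 0.2 0 0 0 0 -0.4" --pt "1.2 0.2 0 0 0 0 -0.53" --pt "1.2 0.2 0 0 0 0 -0.66" --pt "1.2 0.2 0 0 0 0 -0.79" --pt "1.2 0.2 0 0 0 0 -0.79"

```text
time_s: 8.0
tcp_pos: [0.5212, 0.09, 0.0454]
ee_rot: [180.0, -0.0, 124.0]
force: [-0.4, -0.4, -1.6]
finger_gap: 0.0195
grip_force: 62.2
```

```bash
python3 - <<'E'
from m import *
p,d,X=wrist("w7");s=r.observe();print(s["tcp_pos"],s["ee_rot"],s["force"],s["ft_torque"],s["joint_positions"].round())
go(r,.5215,.0905,.0455,169)
E
```

```text
red 4924 [520.1  90.9  48.9  19.3 -55.6] 0.0800132184186341 cols/rows [283. 283.]
jig 18125 [513.2  48.  187.4 100.9  79. ] 0.029949481374302728
table 0.0004707553084946914
[0.52124296 0.09014919 0.04535134] [ 1.79997854e+02 -6.24080398e-03  1.23768220e+02] [-0.05426891 -0.20967923 -1.34631265] [-0.06328915  0.04071396 -0.03654655] [-19.  38.   5. 125. -10.  17.  28.]
[ 0.01  0.04 -0.01] [ 0.    -0.    -0.789]
```

drive_tool --pt "1.2 0 0 0 0 0 -0.13" --pt "1.2 0 0 0 0 0 -0.26" --pt "1.2 0 0 0 0 0 -0.4" --pt "1.2 0 0 0 0 0 -0.53" --pt "1.2 0 0 0 0 0 -0.66" --pt "1.2 0 0 0 0 0 -0.79" --pt "1.2 0 0 0 0 0 -0.79"

```text
time_s: 8.75
tcp_pos: [0.5212, 0.0904, 0.0453]
ee_rot: [-180.0, -0.0, 169.1]
force: [-0.3, 0.8, -2.0]
finger_gap: 0.0192
grip_force: 62.3
```

```bash
python3 - <<'E'
from m import *
p,d,X=wrist("w8");s=r.observe();print(s["tcp_pos"],s["ee_rot"],s["force"],s["ft_torque"],s["joint_positions"].round())
E
```

```text
red 4929 [519.3  90.4  49.1  20.1 -10. ] 0.07980588854731667 cols/rows [283. 284.]
jig 24281 [498.6  36.5 215.7  77.7  78.7] 0.029906620554302515
table 0.0005467230178169691
[0.52115924 0.09041059 0.04523637] [-1.79997402e+02 -1.81855130e-02  1.68901960e+02] [-0.1636341   0.65886643 -1.92730486] [0.02585916 0.01707162 0.01748411] [-13.  38.  -5. 125.  10.  18.  53.]
```

The foot is across the slot (knob at 170° against the jig's 79°). I centre it 1.5 mm, set it down 2 mm and open.

drive_tool --pt "1.2 -0.15 0 0.1 0 0 0" --pt "1.2 -0.15 0 0.2 0 0 0" --pt "1.2 -0.15 0 0.2 0 0 0"

```text
time_s: 9.1
tcp_pos: [0.5231, 0.0903, 0.0436]
ee_rot: [-180.0, 0.0, 169.1]
force: [-1.5, -1.2, 3.7]
finger_gap: 0.0192
grip_force: 63.0
```

drive_tool --pt "3 0 0 0 0 0 0" --pt "5 0 0 0 0 0 0" --pt "7 0 0 0 0 0 0" --pt "7 0 0 0 0 0 0" --pt "7 0 0 0 0 0 0" --pt "7 0 0 0 0 0 0"

```text
time_s: 9.7
tcp_pos: [0.5227, 0.0905, 0.0433]
ee_rot: [-180.0, -0.0, 169.2]
force: [0.6, -0.2, 1.4]
finger_gap: 0.0697
grip_force: 0.0
```

drive_tool --pt "7 0 0 -1.5 0 0 0" --pt "7 0 0 -4 0 0 0" --pt "7 0 0 -8 0 0 0" --pt "7 0 0 -12 0 0 0" --pt "7 0 0 -15 0 0 0" --pt "7 0 0 -15 0 0 0"

```text
time_s: 10.3
tcp_pos: [0.5246, 0.0909, 0.1972]
ee_rot: [179.8, 0.4, 169.2]
force: [0.7, -0.1, -0.4]
finger_gap: 0.0699
grip_force: 0.0
```

```bash
python3 - <<'E'
from m import *
p,d,X=wrist("w9");s=r.observe();print(s["tcp_pos"],s["time_s"],s["force"])
p,d=r.camera("top");cv2.imwrite("pics/top1.png",p[:,:,::-1])
p,d=r.camera("scene");cv2.imwrite("pics/s1.png",cv2.resize(p[120:320,160:440,::-1],None,fx=2.8,fy=2.8))
E
```

```text
red 914 [521.2  89.4  48.4  17.5 -10.5] 0.07830405970660365 cols/rows [198. 282.]
jig 14683 [506.5  16.5 250.4 100.5  79.3] 0.029928352395941327
table 0.0006318489663593441
[0.52364605 0.09060975 0.19521423] 10.35 [-0.56974101  0.37340936 -0.18792744]
```

View pics/w9.png

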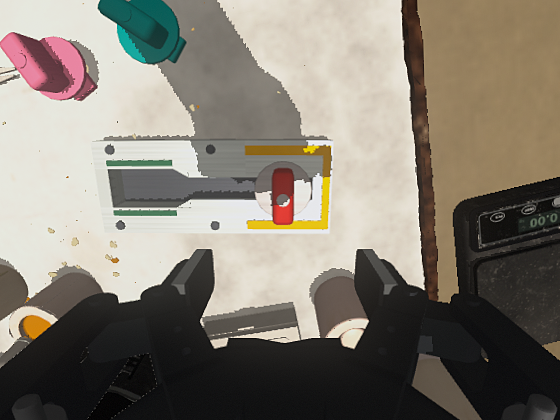

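View pics/s1.png

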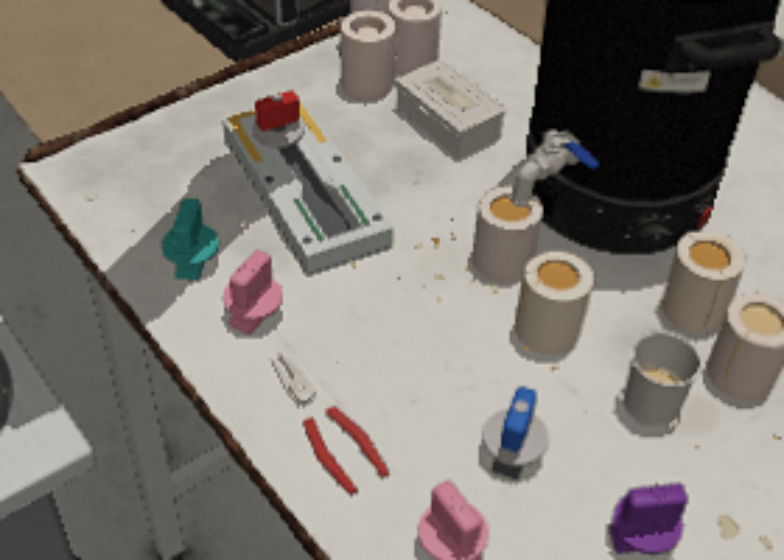

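The wrist view shows the red knob at (283,196), across the slot and between the yellow stripes. It is 1 mm from the station, 90° to the slot, with its top at 78 mm, so the collar is seated. In the scene crop the blue stud still stands at (515,440), and the gripper is clear.

```bash
python3 -c "
from workcell import r
print(r.sign_off())"
```

```text
the job is handed in; nothing more can be done
None
```

The red stud is locked across the slot at the yellow station (within about 1 mm, foot at 90° to the slot) and released, the blue stud was left standing, and I handed the job in at about 10.5 s; no verdict was returned.

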